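Gauge the insulating coat under a relay coil

TASK

The insulating coat on the relay magnet's yoke has to be measured where the coil normally sits: lift the large wound coil off the steel core, lower it into the free part of the parts tray and leave it standing upright there. Then take the pen-shaped coating gauge out of its leaning stand and hold it upright with its tip on the ring mark on the yoke beside the core, pressing only lightly so that its sprung sleeve is about half pushed in, never hard. Finish while still holding the gauge there in the gripper, with everything else left where it was.

Things in the scene. Friction and masses are not known exactly. Their poses are not given: they have to be found in the camera images.
- coil: The wound coil: copper winding between two black flanges 66 mm across and 4 mm thick, 50 mm tall, through bore 24 mm, about 0.32 kg. It stands over the steel core of the magnet frame with 2 mm play all round and simply lifts off; grip it across the flanges. Origin at the centre of its underside, z up along the bore.
- yoke: Fixed relay magnet frame: a grey coated L-shaped yoke clamped on a 150 x 110 x 12 mm plate. Its base (96 x 70 mm) has its upper face 20 mm above the bench; its upright leg (70 mm wide, top 72 mm above the bench) stands on the -x side, inner face 40 mm from the core axis, so grip the coil along the yoke's y. Origin on the core axis at bench height, x from leg to marked spot, z up.
- core: The fixed round steel core that carries the coil: 20 mm thick, upright on the yoke's base, top 74 mm above the bench. Origin at its foot, on the yoke's upper face. Two low strap clamps (tops 31 mm above the bench) hold the yoke at x = 38, y = +-39 mm from its axis.
- spot (a point): Centre of the ring mark (16 mm outside diameter, black line with a dot) on the yoke's coated upper face, 20 mm above the bench, 25 mm from the core axis on the side away from the leg. The coil's lower flange hides it while the coil is on.
- tray_free (a point): Middle of the free part of the grey parts tray, on its inner floor (3 mm above the bench). The fixed tray is 130 mm (its x) by 230 mm (its y), walls 18 mm high and 3 mm thick; its centre lies 45 mm to +y of this point, and the armature plate lies in its +y end.
- tray: The same shallow grey tray, fixed. Origin at the centre of its underside, x along its short side, y along its long side.
- gauge_stand: Fixed black desk stand, 100 x 80 x 14 mm, with a leaning aluminium tube (25 mm outside, 17 mm bore) that holds the gauge; the tube's top leans 20 degrees towards the stand's -x. Origin at the centre of its underside.
- gauge: Loose pen-shaped coating gauge, 154 mm long, 0.1 kg, tip down in the stand's tube, leaning 20 degrees. Along its own z from the extended tip (origin, z = 0): sprung steel sleeve 10 mm thick to 12 mm; nose 14 mm thick to 60 mm; collar 22 mm thick to 66 mm, resting on the tube's rim; round plastic grip 18 mm thick to 148 mm. Draw it out along its own z by 65 mm or more to clear the tube.
- gauge_tip (a point): Centre of the flat end of the gauge's sprung sleeve; it moves up the gauge as the sleeve is pushed in.
- gauge_sleeve (a joint): How far the gauge's sleeve is pushed in: 0 m fully out, 0.008 m at its stop. Spring 500 N/m from zero, so half way (0.004 m) takes 2 N.
- armature: Loose grey steel armature plate, 70 x 44 x 6 mm with a small brass stop, lying in the tray's +y end. Origin at the centre of its underside. Leave it.
- reagent_bottle: Loose stoppered bottle, 60 mm across, 118 mm tall. Origin at the centre of its underside. Leave it.
- petri_dish: Loose round covered dish, 92 mm across, 16 mm tall. Origin at the centre of its underside. Leave it.
- small_coil: Loose spare coil, 42 mm across and 34 mm tall, standing on the bench. Origin at the centre of its underside. Leave it.
- screwdriver: Loose screwdriver lying on the bench, 170 mm long along its x, 26 mm thick. Origin at its middle, on its underside. Leave it.
- zero_plate: Loose steel zeroing plate, 60 x 42 x 8 mm. Origin at the centre of its underside. Leave it.
- loupe: Loose black loupe, 38 mm across, 42 mm tall. Origin at the centre of its underside. Leave it.
- beaker: Loose glass beaker, 60 mm across, 75 mm tall. Origin at the centre of its underside. Leave it.
Not all that is in view belongs to the job. Leave any red look-alike of the gauge alone.

How it is judged:
By the outcome, as a careful person would: the job done as asked, in the order asked, and still so for the second after the job is handed in, while the arm keeps its last pose, push and grip.
It also fails if it takes over 59 s, if anything falls off the work surface, if the arm or the gripper's body presses on something with over 40 N, if the wrist force passes 120 N, or if a joint passes its speed limit or range.

ROBOT

A 7-joint arm with a two-finger parallel gripper is mounted at the origin on the work surface. World frame = base frame: x ahead of the robot, y to its left, z up, the work surface at z = 0. Lengths are in mm, angles in rad, forces in N, time in s.
With the tool pointing down it reaches from about 425 to 950 mm from the base axis. Payload 4.7 kg.
Tool frame: the origin (TCP) lies midway between the tips of the shut fingers; the grasp point (between the pads) lies 19 mm behind it; z points along the fingers, y is the direction in which the jaws open and shut (so a half turn about z gives the same grasp; the last joint's range is limited). The gripper opens to 87 mm and grips with 3 to 60 N. Pads are 19 mm wide; open, the fingers measure 117 mm over their backs; the gripper's body (75 mm by 190 mm) begins 51 mm behind the grasp point.
Start: joints at [-1.352, 0.469, -0.049, 1.532, 0.024, 1.141, -0.082], TCP at [165.516, 654.411, 222.573] pointing down, gripper open.
Joint ranges: [-2.59, 2.59], [-0.33, 1.99], [-1.39, 1.29], [0.1, 2.45], [-1.04, 4.18], [0.21, 1.99], [-2.66, 2.66]. Speed limits (rad/s): [2.57, 2.57, 3.14, 3.14, 3.14, 3.14, 3.14].

INTERFACE

Orientations are given as a unit quaternion [x, y, z, w].
In Python, from bench import env, ik, capture, telemetry gives the robot as it stands. Calls block until the motion is done:
- env.movep(position, orientation): joint-space move of the TCP to a pose.
- env.movel(position, attitude=None, feed=150, until_force=None): straight line of the TCP; attitude=None keeps the orientation; feed is the mean speed in mm/s. With until_force (N) it stops when the force on the tool has changed by that much, and returns True; else False.
- env.move_joints(angles): joint-space move.
- env.set_gripper(opening, grasp_force=None): opening from 0.0 (shut) to 1.0 (fully open); grasp_force is the grip in N (None keeps the last); returns when the fingers have stopped.
- env.dwell(seconds).
- ik(position, orientation): joint angles nearest the present ones, or None.
- capture(name): name is "scene" or "top" or "wrist"; returns a dict with "frame" (480x640x3 uint8, red, green, blue), "K" (3x3 intrinsics, pixels), "cam_to_world" (4x4, takes a point from camera to world coordinates); the wrist camera has in their place "T_tool_cam" (4x4, takes a point from camera to tool coordinates, whose origin is the TCP and whose axes are the flange's). Camera axes: x right, y down, z forward; pixel columns grow to the right and rows downward; lengths in mm; the calibration is good to about 2 mm. A picture is of the moment at which its call begins: read the wrist's pose just before it. There is no depth.
A pose or a line that the arm cannot do raises env.IKError and nothing moves.
- env.finish_job(): hands the job in, once; it reports no verdict.
Readings, each from a call of its own:
- telemetry.read_clock(): time.
- telemetry.read_joint_pos(): joint angles.
- telemetry.read_qd(): joint speeds.
- telemetry.read_effort(): joint torques, N m.
- telemetry.read_position(): TCP position.
- telemetry.read_ee_rot(): TCP orientation.
- telemetry.read_contact_force(): force on the tool from outside, world axes, zero at the start.
- telemetry.read_torque(): the same for the moment, N m.
- telemetry.read_finger_gap(): opening from 0.0 (shut) to 1.0 (fully open).
Only numpy, scipy, OpenCV 4.12 (cv2) and the standard library are available. Lean on these libraries where they do the work, as an engineer would, in place of code of your own. Each camera call takes 0.05 s, during which the arm holds its last target. There are 200 camera calls.

## Working session

There is one attempt and no reset: what is moved stays moved. The work goes in short steps, each a Python script; the robot and the scene stay as the last script left them, time stands still between calls to the robot, and variables do not carry over. Pictures are saved under pics/ and viewed, about 8 in all and at most 12, crops included, and the job is handed in when it is done.

```bash
ls; mkdir -p pics
python3 - <<'E'
from bench import env, ik, capture, telemetry
import cv2, numpy as np, pickle
np.set_printoptions(precision=4,suppress=True)
d={}
for n in ["scene","top","wrist"]:
    p=(telemetry.read_position(),telemetry.read_ee_rot())
    c=capture(n); c['pose']=p; d[n]=c
    cv2.imwrite(f"pics/{n}0.png",c["frame"][:,:,::-1])
    print(n,c["K"],c.get("cam_to_world",c.get("T_tool_cam")),p)
pickle.dump(d,open("cap0.pkl","wb"))
print(telemetry.read_clock(),telemetry.read_finger_gap())
E
```

```text
pics
scene [[508.1947   0.     319.3069]
 [  0.     508.1947 243.8487]
 [  0.       0.       1.    ]] [[  -0.1123    0.8077   -0.5788 1142.4486]
 [   0.9935    0.1012   -0.0516   44.3181]
 [   0.0169   -0.5809   -0.8138  892.8039]
 [   0.        0.        0.        1.    ]] (array([165.4086, 653.7994, 221.4864]), array([ 0.1236,  0.9923, -0.001 , -0.0001]))
top [[483.0932   0.     321.7871]
 [  0.     483.0932 241.2331]
 [  0.       0.       1.    ]] [[  -0.0074   -0.9938    0.1111  426.2593]
 [  -0.9999    0.0082    0.0065    8.3284]
 [  -0.0073   -0.111    -0.9938 1225.8676]
 [   0.        0.        0.        1.    ]] (array([165.413 , 653.8297, 221.5307]), array([ 0.1236,  0.9923, -0.0009, -0.0001]))
wrist [[349.1267   0.     318.0523]
 [  0.     349.1267 241.1414]
 [  0.       0.       1.    ]] [[  -0.0007   -0.9649   -0.2627   72.4852]
 [   1.       -0.0005   -0.0008   -0.6258]
 [   0.0006   -0.2627    0.9649 -161.3144]
 [   0.        0.        0.        1.    ]] (array([165.4334, 653.8647, 221.6102]), array([ 0.1236,  0.9923, -0.0009, -0.0001]))
0.15 1.0033813568006387
```

View pics/scene0.png

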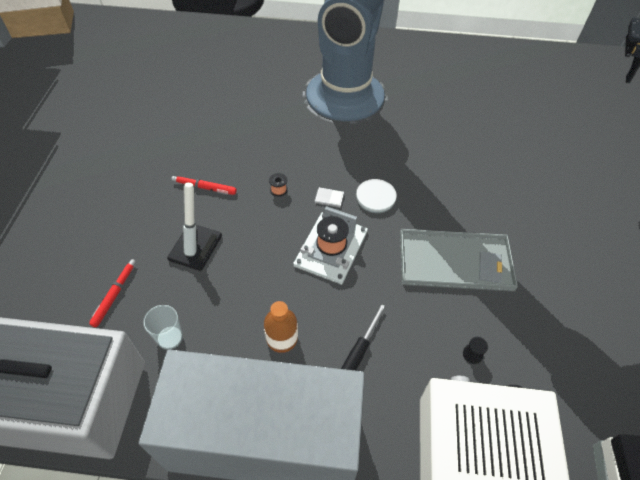

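View pics/top0.png

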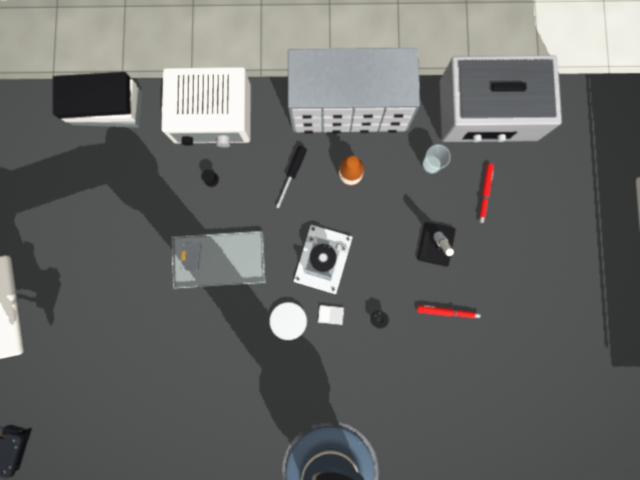

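The coil is on the yoke at scene (333,236) and top (323,258). The white gauge leans in its stand at scene (190,200) and top (447,250). Both red pens are decoys. The tray is at top (218,259), with its free end toward the yoke. Next I'll take close wrist views of the tray and yoke.

```bash
cat > h.py <<'E'
from bench import env, ik, capture, telemetry
import cv2, numpy as np, pickle
from scipy.spatial.transform import Rotation as R
from scipy.optimize import least_squares
np.set_printoptions(precision=2,suppress=True)
def down(psi):            # tool pointing down, jaw axis (tool y) at angle psi deg from world x
    t=np.radians((psi+90)/2); return np.array([np.cos(t),np.sin(t),0,0])
def snap(tag,name="wrist"):
    p,q=telemetry.read_position(),telemetry.read_ee_rot()
    c=capture(name)
    if name=="wrist":
        T=np.eye(4);T[:3,:3]=R.from_quat(q).as_matrix();T[:3,3]=p
        c["cam_to_world"]=T@c["T_tool_cam"]
    pickle.dump(c,open(tag+".pkl","wb")); cv2.imwrite(f"pics/{tag}.png",c["frame"][:,:,::-1]); return c
def load(tag): return pickle.load(open(tag+".pkl","rb"))
def ray(c,uv):
    T=c["cam_to_world"]; d=T[:3,:3]@np.linalg.solve(c["K"],[*uv,1.]); return T[:3,3],d
def onz(c,uv,z):
    o,d=ray(c,uv); return o+d*(z-o[2])/d[2]
def proj(c,P):
    p=np.linalg.inv(c["cam_to_world"])@[*P,1.]; p=c["K"]@p[:3]; return p[:2]/p[2]
def tri(obs):             # [(cam,uv),...] -> point, rms px
    r=least_squares(lambda P:np.concatenate([proj(c,P)-uv for c,uv in obs]),onz(obs[0][0],obs[0][1],50))
    return r.x,np.sqrt(np.mean(r.fun**2))
def panel(tag,x0,y0,w,h,s):
    im=cv2.imread(f"pics/{tag}.png")[y0:y0+h,x0:x0+w]; im=cv2.resize(im,None,fx=s,fy=s,interpolation=cv2.INTER_CUBIC)
    for x in range(-(-x0//20)*20,x0+w,20):
        cv2.line(im,(int((x-x0)*s),0),(int((x-x0)*s),8),(0,255,255),1); cv2.putText(im,str(x),(int((x-x0)*s)+1,18),0,.35,(0,255,255),1)
    for y in range(-(-y0//20)*20,y0+h,20):
        cv2.line(im,(0,int((y-y0)*s)),(8,int((y-y0)*s)),(0,255,255),1); cv2.putText(im,str(y),(9,int((y-y0)*s)+4),0,.35,(0,255,255),1)
    return im
E
python3 - <<'E'
from h import *
q=down(72)
env.movep([500,240,260],q); env.dwell(.2); snap("tray")
env.movep([510,60,180],q); env.dwell(.2); snap("yA")
env.movel([510,-35,180]); env.dwell(.2); snap("yB")
print(telemetry.read_clock(), telemetry.read_position(), telemetry.read_contact_force())
for n,P in [("yA",[514,13,70]),("yB",[514,13,70]),("tray",[500,240,3])]: print(n,proj(load(n),P))
E
```

```text
4.425 [510.04 -34.04 179.95] [-0.49 -0.28 -0.41]
yA [263.35 260.68]
yB [376.62 226.49]
tray [318.31 208.63]
```

Run:
```python
from h import *
a=panel("yA",160,130,200,260,2);b=panel("yB",270,100,200,260,2)
cv2.imwrite("pics/y_ab.png",np.hstack([a,b]))
```

```text
(no output)
```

View pics/y_ab.png

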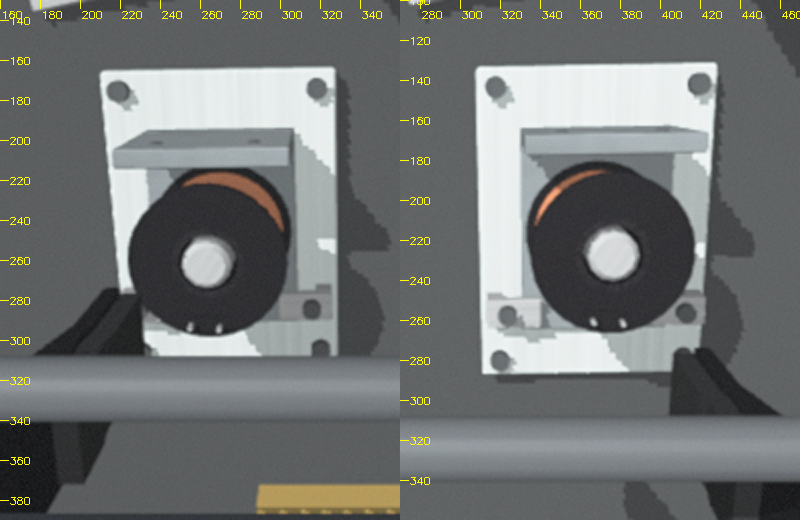

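View pics/tray.png

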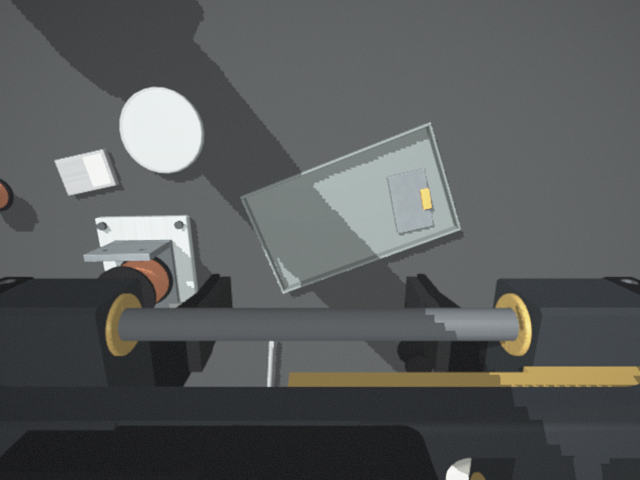

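The large coil's flange is centred at yA (264,260) and yB (376,226), and the core top at yA (263.5,261.5) and yB (376.5,227.5). The leg is on the robot side. The tray rim corners are at (242,198), (431,124), (461,230) and (285,292), with the armature at (410,200), so the free end is on the left.

Run:
```python
from h import *
A,B,T=load("yA"),load("yB"),load("tray")
for n,a,b in [("flange",(264.5,260),(376,226)),("core",(263.5,261.5),(376.5,227.5)),("plTL",(210,165.5),(308.5,133.5)),("plTR",(327.5,163.5),(428,131.5))]:
    print(n,*tri([(A,a),(B,b)]))
c=[onz(A,(210,165.5),12),onz(A,(327.5,163.5),12)];e=c[1]-c[0];print("edgeA",c,np.degrees(np.arctan2(e[1],e[0])),np.linalg.norm(e))
c=[onz(B,(308.5,133.5),12),onz(B,(428,131.5),12)];e=c[1]-c[0];print("edgeB",c,np.degrees(np.arctan2(e[1],e[0])),np.linalg.norm(e))
c=onz(B,(312,287),12)-c[0];print("side",np.degrees(np.arctan2(c[1],c[0])),np.linalg.norm(c))
P=np.array([onz(T,u,18) for u in [(242,198),(431,124),(461,230),(285,292)]])
print(P,"ctr",P.mean(0))
for i in range(4):
    e=P[(i+1)%4]-P[i];print(np.linalg.norm(e),np.degrees(np.arctan2(e[1],e[0])))
print("arm",onz(T,(410,200),9))
```

```text
flange [514.73  13.03  65.75] 0.11439901906893818
core [514.87  12.74  69.48] 0.026900043649474625
plTL [427.56 -17.21  11.04] 0.1554134663631247
plTR [459.39  87.08   7.41] 0.11368943740624564
edgeA [array([427.41, -16.91,  12.  ]), array([458.99,  87.02,  12.  ])] 73.09608225555908 108.6260112836018
edgeB [array([427.79, -17.19,  12.  ]), array([459.28,  85.72,  12.  ])] 72.9900652328942 107.62813124332664
side -16.971309519840226 148.80004188433423
[[458.44 160.57  18.  ]
 [446.34 387.25  18.  ]
 [574.02 393.93  18.  ]
 [584.63 168.97  18.  ]] ctr [515.86 277.68  18.  ]
227.00010979292742 93.05530866610432
127.85246253406072 2.9976266207815283
225.21312672551647 -87.30135345756639
126.46140128886141 -176.19138203156595
arm [522.65 346.9    9.  ]
```

Run:
```python
from h import *
F=telemetry.read_contact_force
q=down(73); x,y=514.8,12.9
env.movep([x,y,130],q); env.movel([x,y,42],feed=80); print("down",F(),telemetry.read_position())
env.set_gripper(0.0,30); env.dwell(.2); print("grip",F(),telemetry.read_finger_gap()*87,telemetry.read_position())
env.movel([x,y,50],feed=30); f=F(); print("up8",f,telemetry.read_torque())
if np.hypot(f[0],f[1])<10:
    env.movel([x,y,130],feed=80); env.dwell(.2); print("up",F(),telemetry.read_torque(),telemetry.read_finger_gap()*87)
    snap("lift","scene"); snap("liftw")
print(telemetry.read_clock())
```

```text
down [-0.25  0.18  0.39] [515.25  12.89  42.46]
grip [-1.1   1.5   4.17] 63.458391122844915 [515.01  13.14  42.25]
up8 [-0.33 -0.37 -3.48] [-0.02  0.02  0.01]
up [-0.2   0.44 -3.66] [ 0.01 -0.02 -0.03] 63.627393141969314
8.6917
```

Run:
```python
from h import *
F=telemetry.read_contact_force
x,y=518.2,232.7; q=down(93)
env.movel([x,y,110],q,feed=200); env.dwell(.1)
env.movel([x,y,30],feed=100); f0=F()
hit=env.movel([x,y,19],feed=15,until_force=1.5); p=telemetry.read_position(); print(hit,p,f0,F())
env.set_gripper(1.0); env.dwell(.2); print("open",F(),telemetry.read_finger_gap())
env.movel([x,y,140],feed=150)
snap("placed"); snap("placed_s","scene")
print(telemetry.read_clock())
# views of the gauge from both sides
q=down(72)
env.movep([520,-150,290],q); env.dwell(.2); snap("gA")
env.movel([520,-330,290],feed=250); env.dwell(.2); snap("gB")
print(telemetry.read_clock())
cs=load("placed")["frame"]; 
a=panel("placed",120,60,400,270,1); a=cv2.resize(a,(400,270))
sc=panel("placed_s",290,190,200,115,2)
ga=panel("gA",0,60,320,320,1.25); gb=panel("gB",320,60,320,320,1.25)
im=np.zeros((600,800,3),np.uint8); im[:200,:400]=a[:200]; im[:200,400:]=sc[:200]
im[200:,:400]=ga; im[200:,400:]=gb; cv2.imwrite("pics/combo.png",im)
for n in("gA","gB"): print(proj(load(n),[523,-261,160]),proj(load(n),[552,-274,14]))
```

```text
True [518.46 232.88  25.24] [-0.29 -0.46 -3.  ] [-0.49  0.05  4.23]
open [-0.63 -0.47 -0.27] 1.000867663488736
13.3917
16.275
[199.5  274.37] [235.51 257.68]
[395.45 212.26] [366.72 215.76]
```

View pics/combo.png

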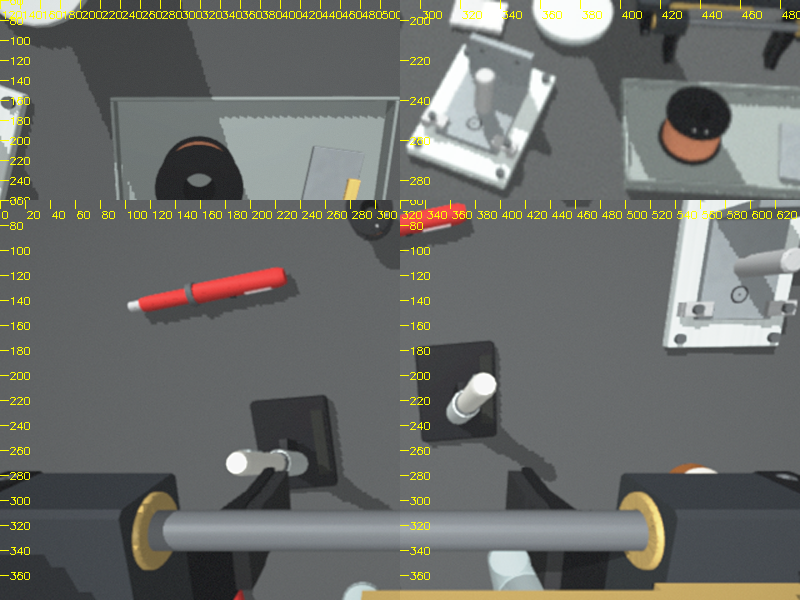

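The coil stands upright in the tray's free part, and the ring mark shows beside the core. The white gauge's grip runs from (190,270) in gA to its collar, and its top is at (387,208) in gB. Next I'll enlarge it for axis measurement.

Run:
```python
from h import *
a=panel("gA",165,210,100,75,4); b=panel("gB",330,180,100,75,4)
s=panel("placed_s",150,170,100,75,4)
import cv2
g=panel("gB",545,95,95,75,4); g=cv2.resize(g,(400,300))[:300]
g=np.hstack([panel("gB",560,100,50,75,4),panel("placed_s",305,205,50,75,4)])
cv2.imwrite("pics/combo2.png",np.vstack([np.hstack([a,b]),np.hstack([s,g])]))
```

```text
(no output)
```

View pics/combo2.png

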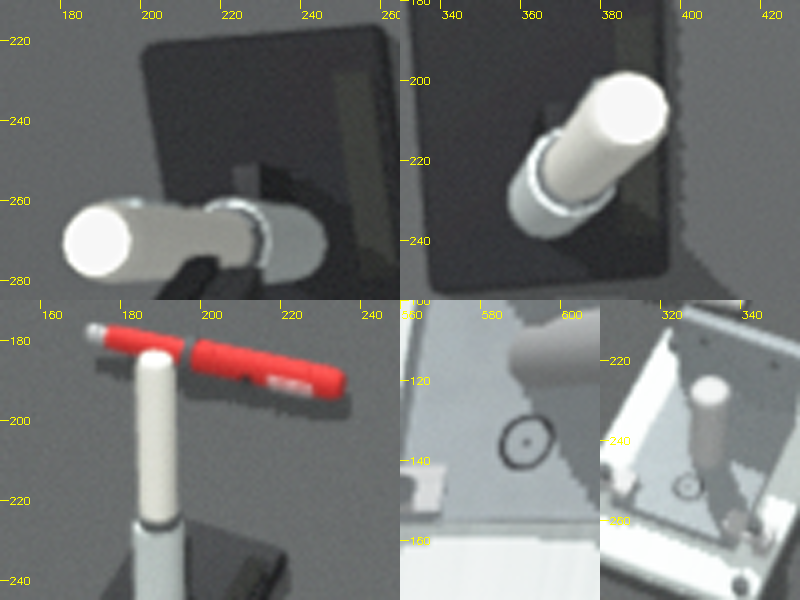

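Run:
```python
from h import *
A,B,S=load("gA"),load("gB"),load("placed_s"); 
c0=pickle.load(open("cap0.pkl","rb"))["top"]
top=[(A,(189.2,270.5)),(B,(387,207)),(S,(188.75,184.7))]
rim=[(A,(224.2,270)),(B,(374.2,224.5)),(S,(189.5,225.8))]
for n,o in(("top",top),("rim",rim)):
    print(n,*tri(o[:2]),*tri(o)); 
a,b=tri(top)[0],tri(rim)[0]; d=a-b; print(np.linalg.norm(d),np.degrees(np.arccos(d[2]/np.linalg.norm(d))),np.degrees(np.arctan2(d[1],d[0])))
a,b=tri(top[:2])[0],tri(rim[:2])[0]; d=a-b; print("wrist only",np.linalg.norm(d),np.degrees(np.arccos(d[2]/np.linalg.norm(d))),np.degrees(np.arctan2(d[1],d[0])))
for c,u,v in((A,(200.75,221.3),(260.8,216.2)),(B,(338,253),(396.5,248))):
    p,q=onz(c,u,14),onz(c,v,14);e=q-p;print("stand edge",p,q,np.linalg.norm(e),np.degrees(np.arctan2(e[1],e[0])))
print("spot",onz(B,(591.5,135.3),20),onz(S,(327,251.75),20),tri([(B,(591.5,135.3)),(S,(327,251.75))]), "top res",[proj(c,tri(top)[0])-u for c,u in top])
```

```text
top [ 516.07 -266.99  162.53] 0.15454293403381958 [ 516.03 -266.86  162.53] 0.2996169586667278
rim [ 550.04 -273.02   70.52] 0.6755703344216281 [ 549.19 -272.68   73.31] 0.6973860607435829
95.36307407760775 20.673345744857066 170.054701885264
wrist only 98.26729903787512 20.55223996645027 169.93248771766102
stand edge [ 492.88 -298.38   14.  ] [ 510.24 -223.09   14.  ] 77.27018380034822 77.01136691071507
stand edge [ 588.21 -323.33   14.  ] [ 605.14 -248.64   14.  ] 76.58024141960041 77.22871918875381
spot [539.14   5.02  20.  ] [539.82   7.21  20.  ] (array([539.36,   6.5 ,  18.17]), np.float64(0.24523684969048792)) top res [array([ 0.04, -0.29]), array([0.19, 0.12]), array([-0.63,  0.  ])]
```

```bash
cat >> h.py <<'E'
def tilt(az,deg):         # unit gauge axis and tool attitude looking down it, jaws across the lean
    a,t=np.radians(az),np.radians(deg); u=np.array([np.sin(t)*np.cos(a),np.sin(t)*np.sin(a),np.cos(t)])
    y=np.array([np.sin(a),-np.cos(a),0]); z=-u
    return u,R.from_matrix(np.c_[np.cross(y,z),y,z]).as_quat()
E
python3 - <<'E'
from h import *
F=telemetry.read_contact_force
u,q=tilt(168,20); top=np.array([516.,-266.9,162.5])
print(R.from_quat(q).as_matrix())
env.movep(top+40*u,q); env.dwell(.1); print(telemetry.read_position()-(top+40*u),F())
hit=env.movel(top-58*u,feed=80,until_force=6); print("hit",hit,F(),telemetry.read_position()-(top-58*u))
if not hit:
    env.set_gripper(0.0,20); env.dwell(.2); print("grip",F(),telemetry.read_torque(),telemetry.read_finger_gap()*87)
    env.movel(top-48*u,feed=30); print("10",F(),telemetry.read_torque())
snap("grip_s","scene"); snap("grip_w"); print(telemetry.read_clock())
cv2.imwrite("pics/c3.png",np.hstack([panel("grip_s",130,130,130,150,3),cv2.resize(panel("grip_w",120,60,400,420,1),(400,450))]))
E
```

```text
[[-0.92  0.21  0.33]
 [ 0.2   0.98 -0.07]
 [-0.34  0.   -0.94]]
[ 2.34 -1.5   2.  ] [ 1.13 -0.81  1.11]
hit False [0.43 0.41 0.39] [ 0.2  -0.18  0.61]
grip [-1.46  0.03  0.21] [ 0.08  0.37 -0.01] 17.884108166380177
10 [ 0.29 -1.26 -0.83] [ 0.12  0.45 -0.03]
20.3167
```

View pics/c3.png

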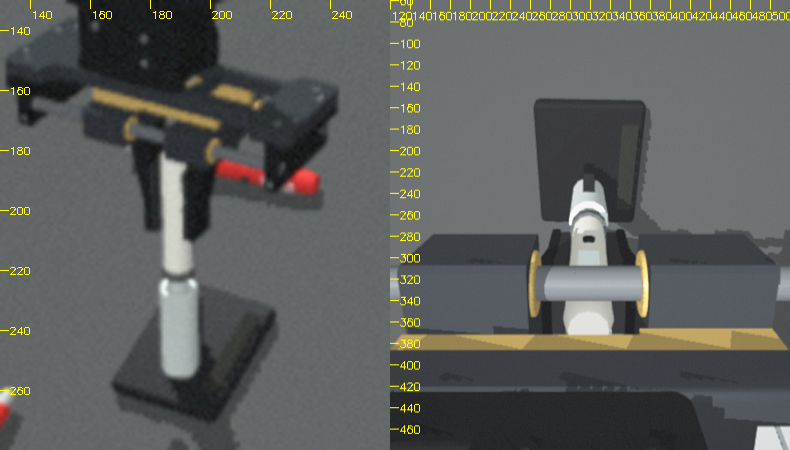

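Gauge gripped (gap 17.9 mm = its 18 mm grip) and rising: the collar band is clear of the rim. Now I'll draw it fully out and bring it upright above the spot.

Run:
```python
from h import *
F=telemetry.read_contact_force
u,q=tilt(168,20); top=np.array([516.,-266.9,162.5])
env.movel(top+35*u,feed=80); env.dwell(.1); print("out",F(),telemetry.read_torque(),telemetry.read_finger_gap()*87,telemetry.read_position()-(top+35*u))
p=telemetry.read_position(); env.movel([p[0],p[1],220],down(73),feed=120)
env.movel([539.2,5.8,200],feed=200); env.dwell(.4); print(F(),telemetry.read_torque(),telemetry.read_position(),telemetry.read_clock())
snap("ov_s","scene"); snap("ov_w"); snap("ov_t","top")
for c in ("ov_s","ov_w","ov_t"): print(c,proj(load(c),[539.2,5.8,104]),proj(load(c),[539.2,5.8,20]))
cv2.imwrite("pics/c4.png",np.hstack([panel("ov_s",290,150,100,150,4),cv2.resize(panel("ov_w",220,120,200,300,2),(400,600))]))
```

```text
out [-0.04  1.04 -1.16] [ 0.07  0.5  -0.  ] 17.73728989690205 [-0.19  0.12 -0.64]
[ 0.23 -1.45 -0.3 ] [ 0.01 -0.01  0.  ] [539.21   5.57 200.01] 24.05
ov_s [327.57 226.99] [326.36 251.44]
ov_w [319.42 244.08] [319.16 221.28]
ov_t [326.04 246.5 ] [325.99 249.86]
```

View pics/c4.png

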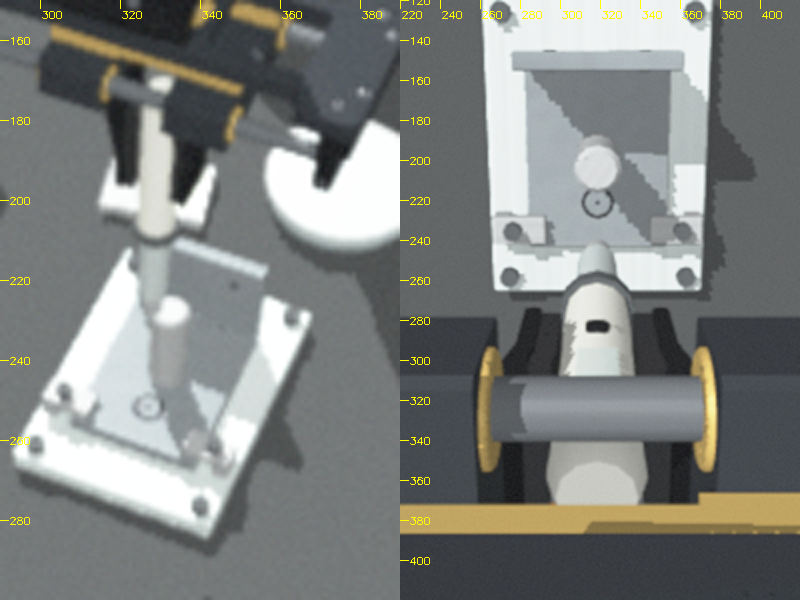

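The spot is at ov_w (318.5,221.5), where I predicted it. The gauge hangs roughly upright with its tip near ov_s (328,227). Next I'll overlay the predicted upright gauge to check tilt and tip.

Run:
```python
from h import *
P=np.array([539.2,5.6,104])
ims=[]
for tag,x0,y0 in(("ov_s",302,180),("ov_w",285,205)):
    c=load(tag); w,h=66,60; s=6
    im=cv2.resize(cv2.imread(f"pics/{tag}.png")[y0:y0+h,x0:x0+w],None,fx=s,fy=s,interpolation=cv2.INTER_CUBIC)
    th=np.linspace(0,2*np.pi,73)
    for z,r in((0,5),(12,5),(12,7),(60,7),(60,11),(66,11)):
        pts=np.array([proj(c,P+[r*np.cos(t),r*np.sin(t),z]) for t in th])
        cv2.polylines(im,[np.int32((pts+.5-[x0,y0])*s)],True,(0,0,255) if z else (0,255,0),1)
    ims.append(im)
cv2.imwrite("pics/c5.png",np.hstack(ims)); print(onz(load("ov_w"),(318.5,221.5),20))
```

```text
[539.23   5.11  20.  ]
```

View pics/c5.png

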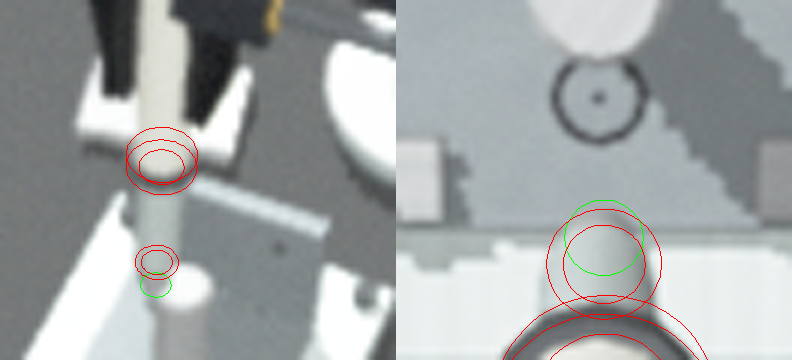

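```bash
cat >> h.py <<'E'
def meanF(n=20):
    v=[]
    for _ in range(n): v.append(telemetry.read_contact_force()); env.dwell(.01)
    return np.mean(v,0),np.std(v,0)
E
python3 - <<'E'
from h import *
x,y=538.8,5.6
env.movel([x,y,140],feed=80); env.movel([x,y,122],feed=40); env.dwell(.2)
f0,s=meanF(); print("free",f0,s,telemetry.read_position())
z=122
while z>106:
    z-=1; env.movel([x,y,z],feed=20); env.dwell(.05); f,s=meanF(10); p=telemetry.read_position()
    print(z,p[2].round(2),(f-f0).round(2))
    if f[2]-f0[2]>0.5: break
print(telemetry.read_clock()); snap("c_w"); snap("c_s","scene")
cv2.imwrite("pics/c6.png",np.hstack([panel("c_w",285,195,66,80,6),panel("c_s",295,200,66,80,6)]))
E
```

```text
free [ 0.08  0.14 -0.84] [0.31 0.54 0.49] [538.9    5.61 122.14]
121 120.99 [-0.07 -0.11 -0.08]
120 120.0 [-0.1  -0.02 -0.21]
119 119.0 [-0.03 -0.17 -0.24]
118 118.01 [-0.27 -0.14 -0.19]
117 117.0 [0.41 0.   0.07]
116 116.0 [-0.2   0.   -0.04]
115 115.0 [-0.17  0.13 -0.03]
114 114.07 [-0.03 -0.04  0.13]
113 113.07 [ 0.04 -0.22  0.62]
29.5167
```

View pics/c6.png

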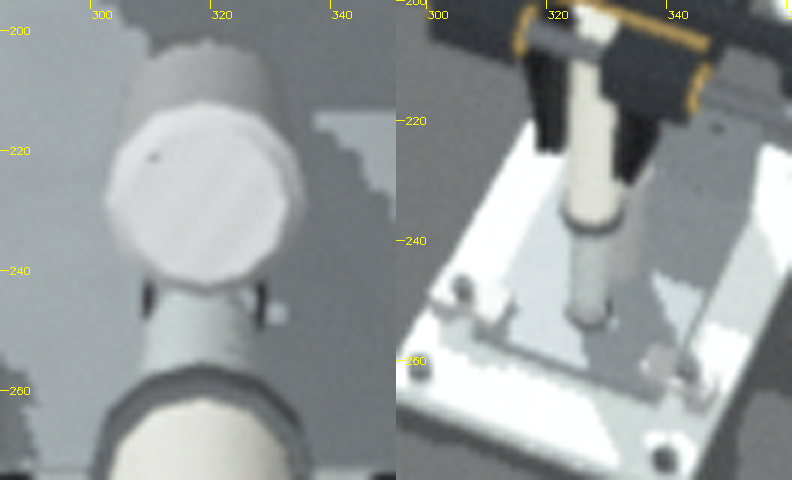

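In the wrist view the ring's sides show at about (309.5,245) and (328.5,245), within half a pixel of being centred on the nose. In the scene view the tip centre is at about (327,252.4), against the spot's earlier (327,251.75). So the tip is about 1 mm off at most. Contact began near TCP z = 114.2, and I'll now press gently to half travel.

Run:
```python
from h import *
x,y=538.8,5.6; f0=-0.9; L=[]
for z in (112,111,110.2):
    env.movel([x,y,z],feed=20); env.dwell(.1); f,s=meanF(30); p=telemetry.read_position(); L.append((p[2],f[2]-f0)); print(z,p,f.round(2),(f[2]-f0).round(2),telemetry.read_torque())
    if f[2]-f0>2.6: break
print(telemetry.read_clock(),telemetry.read_finger_gap()*87)
snap("d_s","scene"); snap("d_w")
```

```text
112 [538.85   5.62 112.03] [ 0.43 -0.12  0.32] 1.22 [-0.02 -0.02 -0.04]
111 [538.84   5.64 111.03] [ 0.3  -0.13  0.95] 1.85 [ 0.03 -0.12 -0.05]
110.2 [538.84   5.62 110.23] [0.5  0.15 1.14] 2.04 [ 0.02 -0.14 -0.03]
31.4167 17.767779983936435
```

Run:
```python
from h import *
f,s=meanF(40); print(f,s/6,telemetry.read_position(),telemetry.read_clock())
a=panel("d_s",295,185,66,100,6); b=cv2.resize(panel("d_s",130,150,400,240,1),(404,242)); full=np.zeros((600,404,3),np.uint8); full[:242]=b
w=panel("d_w",275,195,90,78,4.48); full[246:246+w.shape[0],:w.shape[1]]=w[:354,:404]
cv2.imwrite("pics/c7.png",np.hstack([a,full]))
```

```text
[0.45 0.03 1.27] [0.1  0.09 0.07] [538.84   5.6  110.22] 31.85
```

View pics/c7.png

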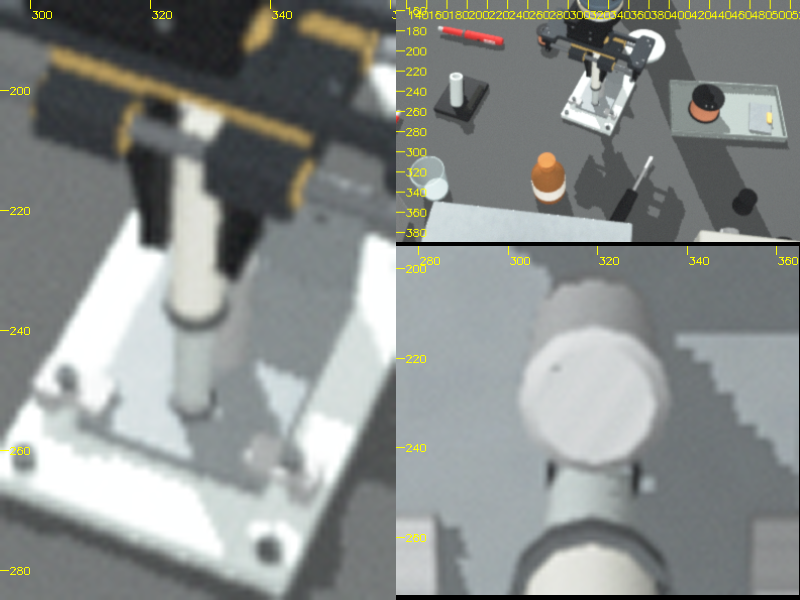

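The gauge is upright on the ring mark. The rise in vertical force of about 2.1 N puts the sleeve about 4.2 mm in. The coil is standing in the tray, and nothing in view has moved. I'm handing the job in.

Run:
```python
from h import *
print(env.finish_job(), telemetry.read_clock(), telemetry.read_contact_force())
```

```text
the job is handed in; nothing more can be done
the job is handed in; nothing more can be done
```

The job was handed in at about 32 s of the 59 s allowed. The large coil stands upright in the free part of the tray. The gauge is still held in the gripper, upright, with its tip on the ring mark.

- **Coil:** It lifted off the core with under 2 N of sideways force. The lowering stopped on contact at the expected height (25.2 mm against 25), and the pictures show it upright.
- **Gauge position:** The tip is about 1 mm or less from the spot centre, and the gauge looks upright to about 1–2°. Both are read off the pictures.
- **Gauge pressing:** Contact began near TCP z = 114.3 mm and the last pose was 110.2 mm. The vertical force rose by about 2.1 N, with about 0.1–0.2 N uncertainty. Both put the sleeve about 4.1–4.3 mm in, close to half of its 8 mm.
- **Other items:** In the last scene picture everything else in view was where it started. I checked this by eye only, and that crop did not cover the whole bench.
- **Small disagreements:** Heights from the wrist camera came out up to about 4.5 mm low, so I used the stated heights for the grasps. Contact also came about 1.7 mm lower than planned from the measured gauge top. The finger gap read 63.5 mm on the 66 mm flange, but the grip held. The last force reading after hand-in was refused.

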